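Register a spice jar at the pantry reader

ROBOT

A 7-joint arm with a two-finger parallel gripper is mounted at the origin on a cart in front of the work surface, level with it; the furniture and walls round the work are solid. World frame = base frame: x ahead of the robot, y to its left, z up, the work surface at z = 0. Lengths are in m, angles in rad, forces in N, time in s.
With the tool pointing down it reaches from about 0.4 to 0.85 m from the base axis. Payload 10.4 kg.
Tool frame: the origin (TCP) lies on the centre line of the jaws, within the pads' length; the fingertips stand 17 mm ahead of it and the grasp point (between the pads) lies 2 mm behind it; z points along the fingers, y is the line along which they close (so a half turn about z gives the same grasp; the last joint's range is limited). The gripper opens to 85 mm and grips with 20 to 120 N. Pads are 22 mm wide; open, the fingers measure 114 mm over their backs; the gripper's body (76 mm by 85 mm) begins 54 mm behind the grasp point. The pads swing forward as they close: fully open they stand 13 mm farther back than shut.
Start: joints at [1.184, 0.332, -0.065, 1.46, 0.022, 1.35, -0.088], TCP at [0.222, -0.584, 0.248] pointing down, gripper open.
Joint ranges: [-2.6, 2.6], [-0.5, 2.12], [-1.47, 1.34], [0.16, 2.42], [-1.27, 4.41], [0.06, 2.06], [-2.6, 2.6]. Speed limits (rad/s): [2.22, 2.22, 2.79, 2.79, 3.14, 3.14, 3.14].

INTERFACE

Orientations are given as a unit quaternion [x, y, z, w].
In Python, from workcell import get_obs, optics, job gives the robot as it stands. The module is installed in compiled form; this text tells all that it offers.
- The arm moves only by the tool send_rows, never from a script. Its argument "plan" is a list that holds one entry, the list of rows, each a list of 7 numbers: the turn, a rotation vector about the tool's x, y, z in units of 1.5 rad (1.0 is 1.5 rad), then the shift along the tool's x, y, z in units of 20 cm (1.0 is 20 cm), then the opening, from 0 (shut) to 1 (fully open). A call has 1 to 20 rows; each row shifts and turns the commanded pose from where the row before left it, along the tool's axes as they then stand; what a row does not reach is not made up. A row lasts 1/12 s, in which the tool goes at most 41.7 mm and 7.16 degrees, less where a joint would pass 70% of its speed; a pose out of reach is approached as far as the arm can. A call with a number of a shift or a turn outside -1 to 1 is refused whole. A call with a gripper value outside its range is refused whole. The fingers move at their own pace and stop on an object; "squeeze" is the grip in N (left out, the last holds). Time passes only in rows, so rows that do not move let the fingers close. It gives the time, the measured TCP pose, the force, the opening and the grip force at its end, in the units of the state.
- get_obs(): the state, without advancing time (a new reading comes with each control period).
- optics.camera(name): name is "scene" or "top" or "wrist"; returns the picture (420x560x3 uint8, red, green, blue); there is no depth.
- optics.get_calibration(name): a dict with "intrinsics" (3x3 intrinsics, pixels), "distortion" ([k1, k2, p1, p2, k3] as OpenCV has them; the pictures are not rectified), "world_from_camera" (4x4, takes a point from camera to world coordinates); the wrist camera has in their place "T_tool_cam" (4x4, takes a point from camera to tool coordinates, whose origin is the TCP and whose axes are the flange's). Camera axes: x right, y up, looking along -z (the intrinsics and any distortion apply to the point x, -y, -z); pixel columns grow to the right and rows downward; lengths in m; the calibration is good to about 2 mm. A picture is of the moment at which its call begins: read the wrist's pose just before it. get_calibration takes no time and is no camera call.
- job.hand_in(): hands the job in; it is judged then, once.
The state is a dict: "clock": time; "joint_pos": joint angles; "joint_velocities": joint speeds; "tau": joint torques, N m; "position": TCP position; "ee_rot": TCP orientation; "ft_force": force on the tool from outside, world axes, zero at the start; "torque": the same for the moment, N m; "grip_width": opening from 0.0 (shut) to 1.0 (fully open); "grasp_force": force on a finger pad.
Only numpy, scipy, OpenCV 4.12 (cv2) and the standard library are available. Lean on these libraries where they do the work, as an engineer would, in place of code of your own. Each camera call takes 0.05 s, during which the arm holds its last target. There are 200 camera calls.

TASK

Register the labelled spice jar at the pantry reader: turn the jar in its round dish until its paper label squarely faces the reader's window, and only then turn the dial on top of the reader clockwise past its first two notches to the third, never right round to the end stop. The dial springs back when let go, so finish while still holding it at the third notch, with the jar standing in its dish, label to the window, and the other things on the counter left alone.

Things in the scene. Friction and masses are not known exactly. Their poses are not given: they have to be found in the camera images.
- reader: Pantry jar reader, fixed on the counter left of the hob, dish towards the robot, yaw within 0.35: grey foot plate 215 x 92 mm, 6 mm thick, with a white housing (88 x 88 mm, top at z = 70 mm, centred at x = +60 mm) and a shallow metal dish (centred at x = -70 mm). Origin: about the plate's centre, on its underside; +x from dish to housing, z up.
- dish (a point): Centre of the dish's inner floor, 8 mm above the counter. The dish has a rim 4 mm high above this floor, 53 mm inner and 60 mm outer diameter. The jar stands in it.
- window (a point): Centre of the reader's dark window (44 x 32 mm) with a round lens, on the housing's upright face that looks to the reader's -x, at the dish; 86 mm from the dish's centre.
- jar: Glass spice jar, cylinder 44 mm wide, 87 mm tall, 0.09 kg, loose, standing on its black lid in the dish. Origin: centre of its underside; z up, +x to the middle of its white paper label. Label: 18 to 48 mm above the underside, plus a 10 mm strip up the side and over the top to the middle, seen from above. May be touched. Starts facing 0.8 to 2.4 rad counter-clockwise (from above) of the window.
- jar_label (a point): Middle of the paper label on the jar's side, 22.5 mm from the jar's axis, 33 mm above its underside.
- dial (a joint): Dial angle (rad), 0 at rest, growing clockwise seen from above. Notches (clicks of a spring plunger, about 0.05 N m extra resistance between them) at 0.4, 0.8 and 1.2: the third is 1.2. End stop at 1.65. A return spring (0.06 N m at rest, 0.16 N m at the third notch) brings it back to 0 when let go; notches do not hold it.
- dial_grip (a point): On the dial's vertical axis (reader x = +60 mm), at z = 95.5 mm. Grey disc 50 mm wide, top z = 81.5 mm, with an upright grip bar 44 mm long, 12 mm thick, top z = 105.5 mm. x axis: along the bar to its pointer end (steel line); y across it; they turn with the dial. Pointer 0.6 rad counter-clockwise of reader +x at rest, 0.6 clockwise at the third notch, whose raised mark is the longest of four.
- other_jar: Bystander: spice jar of the same size (44 mm, 87 mm tall) without a paper label, on the counter in front of the sink. Origin: centre of its underside.
- salt: Bystander: glass salt shaker, 44 mm in diameter, 90 mm tall. Origin: centre of its underside.
- mill: Bystander: dark wooden pepper mill, 58 mm in diameter, 170 mm tall, behind the reader to the right. Origin: centre of its underside.

How it is judged:
By the outcome, as a careful person would: the job done as asked, in the order asked, and still so for the second after the job is handed in, while the arm keeps its last pose, push and grip.
It also fails if it takes over 56 s, if anything falls off the work surface, if the arm or the gripper's body presses on something with over 40 N, if the wrist force passes 120 N, or if a joint passes its speed limit or range.

## Working session

There is one attempt and no reset: what is moved stays moved. The work goes in short steps, Python scripts to look and compute and a tool call to move; the robot and the scene stay as the last step left them, time stands still between calls to the robot, and variables do not carry over. Pictures are saved under pics/ and viewed, at most 10 in all, crops included, and the job is handed in when it is done.

Besides the shell and the picture viewer there is one more tool, called after "Call:" as name([rows], argument=value, ...), one row to a line, values as JSON. send_rows: Moves the arm, as the interface text tells. Its arguments: {"type":"object","properties":{"plan":{"type":"array"},"squeeze":{"type":"number"}},"required":["plan"]}

```bash
mkdir -p pics
python3 - <<'E'
from workcell import get_obs, optics
import cv2
o=get_obs();print({k:(o[k]) for k in ('clock','position','ee_rot','grip_width')})
for n in ('scene','top'):
    cv2.imwrite(f'pics/{n}0.png',optics.camera(n)[:,:,::-1])
    c=optics.get_calibration(n);print(n,c)
print(optics.get_calibration('wrist'))
E
```

```text
{'clock': 0.0, 'position': array([ 0.22225962, -0.58375843,  0.24749671]), 'ee_rot': array([ 9.83499542e-01,  1.80909161e-01, -1.58521995e-04, -7.08023527e-04]), 'grip_width': 0.9984536816738606}
scene {'intrinsics': array([[485.0810453 ,   0.        , 272.90886232],
       [  0.        , 485.0810453 , 210.79302101],
       [  0.        ,   0.        ,   1.        ]]), 'distortion': array([-0.06740823,  0.        ,  0.        ,  0.        ,  0.        ]), 'world_from_camera': array([[-0.61266706,  0.51482195, -0.59966443, -0.11565272],
       [-0.79029502, -0.39086891,  0.47186362,  0.76028199],
       [ 0.00853557,  0.76300712,  0.64633373,  0.86739307],
       [ 0.        ,  0.        ,  0.        ,  1.        ]])}
top {'intrinsics': array([[460.62101747,   0.        , 278.61114315],
       [  0.        , 460.62101747, 218.01966374],
       [  0.        ,   0.        ,   1.        ]]), 'distortion': array([-0.14657572,  0.        ,  0.        ,  0.        ,  0.        ]), 'world_from_camera': array([[-0.01456589,  0.99801549, -0.06126103,  0.51475186],
       [-0.99988705, -0.01476546, -0.00280612,  0.21284575],
       [-0.0037051 ,  0.06121324,  0.99811783,  1.2505339 ],
       [ 0.        ,  0.        ,  0.        ,  1.        ]])}
{'intrinsics': array([[352.30510855,   0.        , 279.47806495],
       [  0.        , 352.30510855, 213.33738828],
       [  0.        ,   0.        ,   1.        ]]), 'distortion': array([-0.02291653,  0.        ,  0.        ,  0.        ,  0.        ]), 'T_tool_cam': array([[-2.63750692e-04,  9.53750680e-01,  3.00598686e-01,
         7.63564626e-02],
       [ 9.99999757e-01,  5.76352338e-05,  6.94550556e-04,
        -6.62804486e-04],
       [ 6.45102990e-04,  3.00598796e-01, -9.53750464e-01,
        -1.24645354e-01],
       [ 0.00000000e+00,  0.00000000e+00,  0.00000000e+00,
         1.00000000e+00]])}
```

View pics/top0.png

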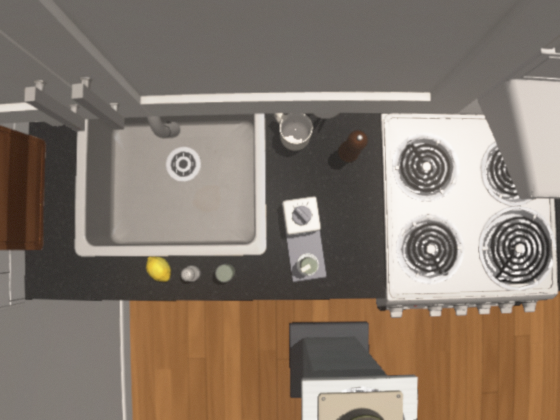

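View pics/scene0.png

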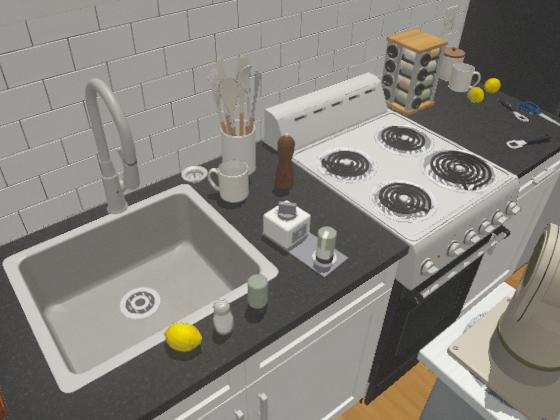

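The top view shows the reader's housing at (302,215), the jar at (308,266), the mill at (350,148), and the salt and other jar at (191,273) and (224,273). The scene view shows the jar at (326,245). I'll measure on enlarged crops.

Run:
```python
import cv2,numpy as np
a=cv2.imread('pics/top0.png')[185:295,265:345]
b=cv2.imread('pics/scene0.png')[190:280,250:360]
a=cv2.resize(a,None,fx=5,fy=5,interpolation=cv2.INTER_CUBIC)
b=cv2.resize(b,(400,327),interpolation=cv2.INTER_CUBIC)
c=np.zeros((550,800,3),np.uint8);c[:,:400]=a;c[:327,400:]=b
cv2.imwrite('pics/crop0.png',c)
```

```text
(no output)
```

View pics/crop0.png

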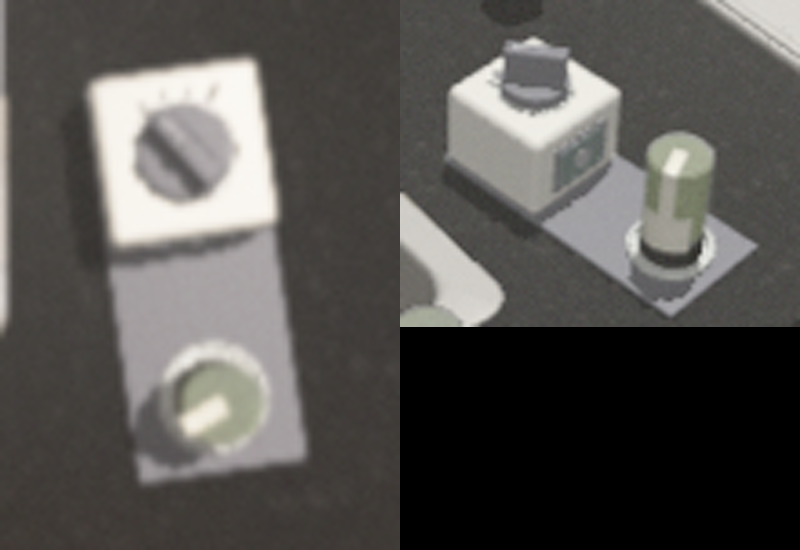

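The crop shows the near plate corners at (140,484) and (307,458), the housing's top corners at (92,80), (255,60), (278,222) and (115,247), the dial at (186,151), and the jar top at (222,402). The label strip runs down-left to (185,428).

```bash
cat > h.py <<'E'
import numpy as np,cv2
from scipy.spatial.transform import Rotation as R
from workcell import get_obs,optics
def ray(name,uv,T=None):
    c=optics.get_calibration(name)
    T=c['world_from_camera'] if T is None else T@c['T_tool_cam']
    p=cv2.undistortPoints(np.array(uv,float).reshape(-1,1,2),c['intrinsics'],c['distortion'])[:,0]
    d=np.c_[p[:,0],-p[:,1],-np.ones(len(p))]@T[:3,:3].T
    return T[:3,3],d
def plane(name,uv,z,T=None):
    o,d=ray(name,uv,T); return o+d*((z-o[2])/d[:,2])[:,None]
def tool(o):
    T=np.eye(4);T[:3,:3]=R.from_quat(o['ee_rot']).as_matrix();T[:3,3]=o['position'];return T
E
python3 - <<'E'
from h import *
f=lambda P:(np.array(P)+.5)/5-.5+[265,185]
h=plane('top',f([(92,80),(255,60),(278,222),(115,247)]),.07);print(h.round(4),'cen',h.mean(0))
print('sides',[np.linalg.norm(h[i]-h[i-1]).round(4) for i in range(4)])
v=(h[0]+h[1]-h[2]-h[3]);w=h[0]+h[3]-h[1]-h[2];print('yaw',np.arctan2(v[1],v[0]),np.arctan2(-w[0],w[1]))
p=plane('top',f([(140,484),(307,458)]),.006);print('plate',p,np.linalg.norm(p[0]-p[1]),np.arctan2(-(p[0]-p[1])[0],(p[0]-p[1])[1]))
d=plane('top',f([(186,151)]),.0815);print('dial',d)
j=plane('top',f([(222,402),(185,428)]),.095);print('jar',j,np.arctan2(*(j[1]-j[0])[[1,0]]))
q=plane('top',f([(215,400)]),.012);print('dish rim',q)
E
```

```text
[[0.632  0.2042 0.07  ]
 [0.6411 0.12   0.07  ]
 [0.5574 0.1099 0.07  ]
 [0.5458 0.1937 0.07  ]] cen [0.59407829 0.15695529 0.07      ]
sides [np.float64(0.0868), np.float64(0.0847), np.float64(0.0843), np.float64(0.0847)]
yaw 0.12105240269185336 0.12256005315341649
plate [[0.41966932 0.18118282 0.006     ]
 [0.43213764 0.09090441 0.006     ]] 0.09113533718267204 0.13724140356818143
dial [[0.59383669 0.15701909 0.0815    ]]
jar [[0.46677079 0.14176854 0.095     ]
 [0.45408034 0.16050574 0.095     ]] 2.1661152775681543
dish rim [[0.46445721 0.14040384 0.012     ]]
```

Call:
send_rows([
  [[0, 0, 0, 0.109, -0.086, 0, 1], [0, 0, 0, 0.109, -0.086, 0, 1], [0, 0, 0, 0.109, -0.086, 0, 1], [0, 0, 0, 0.109, -0.086, 0, 1], [0, 0, 0, 0.109, -0.086, 0, 1], [0, 0, 0, 0.109, -0.086, 0, 1], [0, 0, 0, 0.109, -0.086, 0, 1], [0, 0, 0, 0.109, -0.086, 0, 1], [0, 0, 0, 0.109, -0.086, 0, 1], [0, 0, 0, 0.109, -0.086, 0, 1], [0, 0, 0, 0.109, -0.086, 0, 1], [0, 0, 0, 0.109, -0.086, 0, 1], [0, 0, 0, 0.109, -0.086, 0, 1], [0, 0, 0, 0.109, -0.086, 0, 1]],
])

```text
clock: 1.27
position: [0.4223, -0.2492, 0.2481]
ee_rot: [0.984, 0.181, -0.0, -0.0]
ft_force: [0.3, -0.3, 0.2]
grip_width: 1.0
grasp_force: 0.0
```

Call:
send_rows([
  [[0, 0, 0, 0.066, -0.125, 0, 1], [0, 0, 0, 0.066, -0.125, 0, 1], [0, 0, 0, 0.066, -0.125, 0, 1], [0, 0, 0, 0.066, -0.125, 0, 1], [0, 0, 0, 0.066, -0.125, 0, 1], [0, 0, 0, 0.066, -0.125, 0, 1], [0, 0, 0, 0.066, -0.125, 0, 1], [0, 0, 0, 0.066, -0.125, 0, 1], [0, 0, 0, 0.066, -0.125, 0, 1], [0, 0, 0, 0.066, -0.125, 0, 1], [0, 0, 0, 0.066, -0.125, 0, 1], [0, 0, 0, 0.066, -0.125, 0, 1], [0, 0, 0, 0.066, -0.125, 0, 1], [0, 0, 0, 0.066, -0.125, 0, 1]],
])

```text
clock: 2.43
position: [0.4699, 0.1436, 0.2482]
ee_rot: [0.984, 0.181, -0.0, 0.0]
ft_force: [0.7, 0.1, 0.8]
grip_width: 1.002
grasp_force: 0.0
```

Call:
send_rows([
  [[0, 0, -0.08, 0, 0, 0, 1], [0, 0, -0.08, 0, 0, 0, 1], [0, 0, -0.08, 0, 0, 0, 1], [0, 0, -0.08, 0, 0, 0, 1], [0, 0, -0.08, 0, 0, 0, 1], [0, 0, -0.08, 0, 0, 0, 1], [0, 0, -0.08, 0, 0, 0, 1], [0, 0, -0.08, 0, 0, 0, 1], [0, 0, -0.08, 0, 0, 0, 1], [0, 0, -0.08, 0, 0, 0, 1], [0, 0, -0.08, 0, 0, 0, 1], [0, 0, -0.08, 0, 0, 0, 1], [0, 0, -0.08, 0, 0, 0, 1], [0, 0, -0.08, 0, 0, 0, 1], [0, 0, -0.08, 0, 0, 0, 1], [0, 0, 0, 0, 0, 0, 1]],
])

```text
clock: 3.77
position: [0.4699, 0.1423, 0.248]
ee_rot: [0.467, 0.884, -0.0, -0.0]
ft_force: [-0.2, -0.2, 0.9]
grip_width: 0.996
grasp_force: 0.0
```

```bash
cat >> h.py <<'E'
def st():
    o=get_obs();M=R.from_quat(o['ee_rot']).as_matrix()
    print('t%.2f'%o['clock'],'p',o['position'].round(4),'yaw %.4f'%np.arctan2(M[1,0],M[0,0]),'z',M[:,2].round(3),'F',o['ft_force'].round(1),'Mz %.3f'%o['torque'][2],'w %.3f gf %.1f'%(o['grip_width'],o['grasp_force']),'q',o['joint_pos'].round(2));return o,M
def go(t):
    o,M=st();d=M.T@(np.array(t)-o['position']);print('tool shift units',(d/.2).round(4))
E
python3 -c "
from h import *
go([.4668,.1418,.21])"
```

```text
t3.77 p [0.4699 0.1423 0.248 ] yaw 2.1696 z [-0. -0. -1.] F [-0.2 -0.2  0.9] Mz -0.044 w 0.996 gf 0.0 q [ 0.47  0.11 -0.9   1.77  0.09  1.31  0.15]
tool shift units [ 0.0068 -0.0142  0.1902]
```

```bash
python3 -c "
from h import *
cv2.imwrite('pics/w1.png',optics.camera('wrist')[:,:,::-1])"
```

```text
(no output)
```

View pics/w1.png

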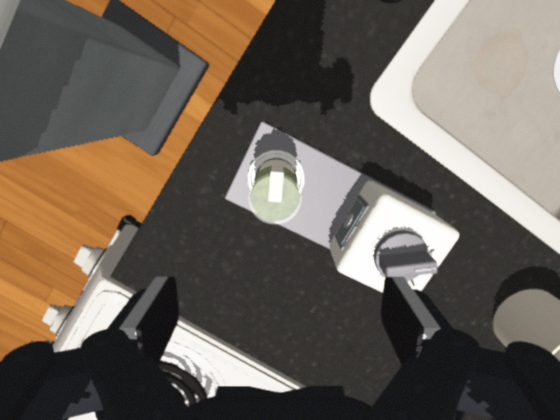

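Wrist view: the jar top is around (275,195) with its strip from (275,200) up to (276,172). The dial is at (408,255), the window at (350,222), and the near plate corners at (264,123) and (227,198).

Run:
```python
from h import *
o=get_obs();T=tool(o);im=cv2.imread('pics/w1.png')
c=im[110:300,215:470];hsv=cv2.cvtColor(c,cv2.COLOR_BGR2HSV)
# housing top: brightest white region
m=cv2.inRange(hsv,(0,0,205),(179,40,255))
for q in cv2.findContours(m,cv2.RETR_EXTERNAL,cv2.CHAIN_APPROX_NONE)[0]:
    if cv2.contourArea(q)<120: continue
    q=q+np.array([215,110]); r=cv2.minAreaRect(q);print('white',cv2.contourArea(q),r)
    if cv2.contourArea(q)<1500:
        b=cv2.boxPoints(r).astype(float);P=plane('wrist',b,.095,T);print(P.round(4))
    else:
        ap=cv2.approxPolyDP(q,9,True)[:,0].astype(float);P=plane('wrist',ap,.07,T);print(ap,P.round(4),P.mean(0))
        A=plane('wrist',q[:,0].astype(float),.07,T)[:,:2].astype(np.float32);print('rect',cv2.minAreaRect(A*1000))
g=cv2.inRange(hsv,(28,30,90),(50,130,210));print('hsv jar',hsv[200-110,262-215],hsv[205-110,288-215])
for q in cv2.findContours(g,cv2.RETR_EXTERNAL,cv2.CHAIN_APPROX_NONE)[0]:
    if cv2.contourArea(q)>80: print('green',cv2.contourArea(q),cv2.boundingRect(q+np.array([215,110])))
big=cv2.resize(im[120:240,215:375],None,fx=5,fy=5,interpolation=cv2.INTER_CUBIC);cv2.imwrite('pics/w1c.png',big)
print('plate corners',plane('wrist',[(264,123),(227,198)],.006,T))
```

```text
white 195.5 ((421.1981506347656, 281.0566101074219), (13.69512939453125, 24.962047576904297), 60.945396423339844)
[[0.6032 0.1447 0.095 ]
 [0.6115 0.1644 0.095 ]
 [0.6242 0.1588 0.095 ]
 [0.616  0.1388 0.095 ]]
white 3991.0 ((397.9247131347656, 251.25955200195312), (87.36658477783203, 95.14092254638672), 31.429563522338867)
[[458. 233.]
 [384. 195.]
 [338. 270.]
 [381. 291.]
 [372. 254.]
 [385. 231.]
 [409. 226.]
 [437. 265.]] [[0.6264 0.2034 0.07  ]
 [0.5468 0.1934 0.07  ]
 [0.5568 0.1117 0.07  ]
 [0.605  0.1168 0.07  ]
 [0.5734 0.1427 0.07  ]
 [0.569  0.1673 0.07  ]
 [0.5842 0.1834 0.07  ]
 [0.6319 0.1681 0.07  ]] [0.58670587 0.16085039 0.07      ]
rect ((591.7847290039062, 157.57327270507812), (85.21651458740234, 84.92266082763672), 6.933084487915039)
white 2799.5 ((271.490234375, 185.1033477783203), (70.48058319091797, 67.46693420410156), 25.94229507446289)
[[253. 144.]
 [227. 197.]
 [289. 222.]
 [302. 166.]
 [297. 192.]
 [271. 172.]
 [251. 194.]] [[0.4263 0.1662 0.07  ]
 [0.4321 0.1142 0.07  ]
 [0.4911 0.1255 0.07  ]
 [0.4716 0.174  0.07  ]
 [0.4812 0.1526 0.07  ]
 [0.4522 0.1547 0.07  ]
 [0.4484 0.1284 0.07  ]] [0.45755354 0.14506907 0.07      ]
rect ((459.7747802734375, 144.6299591064453), (62.63450622558594, 60.80626678466797), 6.5688090324401855)
white 2511.0 ((429.4651794433594, 136.60098266601562), (120.41613006591797, 28.292470932006836), 37.45058059692383)
[[374. 110.]
 [469. 184.]
 [469. 151.]
 [418. 110.]] [[0.4943 0.2455 0.07  ]
 [0.6031 0.2433 0.07  ]
 [0.5832 0.2648 0.07  ]
 [0.5246 0.266  0.07  ]] [0.55131359 0.25488446 0.07      ]
rect ((548.8491821289062, 254.5777130126953), (22.206138610839844, 108.78266143798828), 89.29032135009766)
hsv jar [ 37  27 206] [ 40  28 212]
green 151.5 (283, 166, 15, 29)
green 273.0 (252, 165, 20, 40)
plate corners [[0.42409048 0.18161405 0.006     ]
 [0.43383687 0.09372206 0.006     ]]
```

View pics/w1c.png

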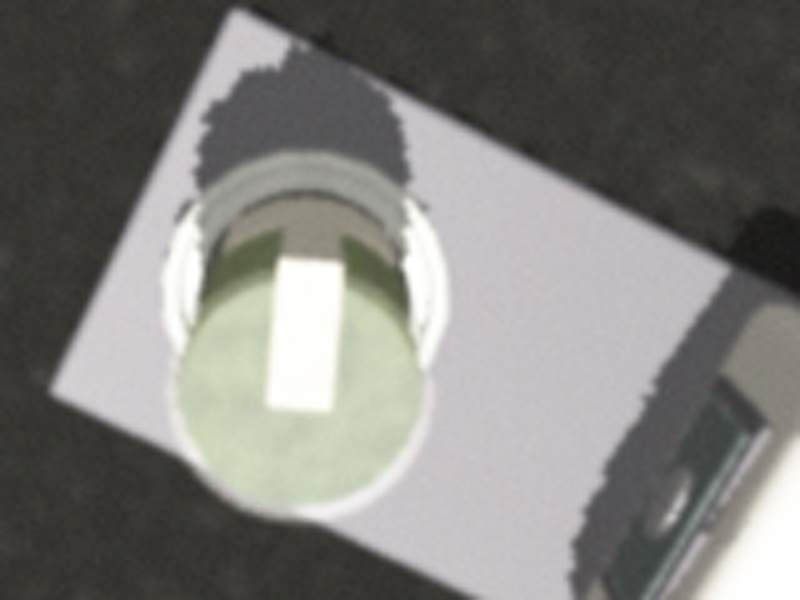

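Run:
```python
from h import *
o=get_obs();T=tool(o)
f=lambda P:(np.array(P)+.5)/5-.5+[215,120]
a=plane('wrist',f([(300,410),(310,260),(302,385),(178,385),(425,385),(302,512)]),.095,T)
print(a.round(4),'label ang',np.arctan2(*(a[1]-a[0])[[1,0]]), np.linalg.norm(a[3]-a[4]))
w=plane('wrist',f([(165,290),(448,290)]),.012,T);print('dish',w.mean(0),np.linalg.norm(w[0]-w[1]))
e=plane('wrist',f([(235,8),(730,268),(52,392),(480,600)]),.006,T)
for i,j in((0,1),(2,3)):print('edge yaw',np.arctan2(*(e[j]-e[i])[[1,0]]))
```

```text
[[0.4661 0.1402 0.095 ]
 [0.4537 0.1617 0.095 ]
 [0.464  0.1439 0.095 ]
 [0.4472 0.1326 0.095 ]
 [0.4806 0.155  0.095 ]
 [0.4761 0.1257 0.095 ]] label ang 2.0932642119454474 0.04021334114053114
dish [0.46456673 0.14268108 0.012     ] 0.05887746084810088
edge yaw 0.11702955815938769
edge yaw 0.11608792735902626
```

Call:
send_rows([
  [[0, 0, -0.075, 0, 0, 0, 1], [0, 0, -0.075, 0, 0, 0, 1], [0, 0, -0.075, 0, 0, 0, 1], [0, 0, -0.075, 0, 0, 0, 1], [0, 0, -0.075, 0, 0, 0, 1], [0, 0, -0.075, 0, 0, 0, 1], [0, 0, -0.075, 0, 0, 0, 1], [0, 0, -0.075, 0, 0, 0, 1], [0, 0, 0, 0, 0, 0, 1]],
])

```text
clock: 4.57
position: [0.47, 0.1423, 0.2482]
ee_rot: [0.038, 0.999, -0.0, -0.0]
ft_force: [-0.7, 0.7, 0.0]
grip_width: 1.001
grasp_force: 0.0
```

```bash
python3 -c "
from h import *
go([.4655,.142,.070])"
```

```text
t4.57 p [0.47   0.1423 0.2482] yaw 3.0647 z [-0. -0. -1.] F [-0.7  0.7  0. ] Mz 0.001 w 1.001 gf 0.0 q [ 0.53  0.12 -0.97  1.76  0.1   1.31  1.03]
tool shift units [ 0.0223 -0.0032  0.8908]
```

Call:
send_rows([
  [[0, 0, 0, 0.022, -0.003, 0, 1], [0, 0, 0, 0, 0, 0.13, 1], [0, 0, 0, 0, 0, 0.13, 1], [0, 0, 0, 0, 0, 0.13, 1], [0, 0, 0, 0, 0, 0.13, 1], [0, 0, 0, 0, 0, 0.13, 1], [0, 0, 0, 0, 0, 0.13, 1], [0, 0, 0, 0, 0, 0.11, 1], [0, 0, 0, 0, 0, 0, 1], [0, 0, 0, 0, 0, 0, 0.6], [0, 0, 0, 0, 0, 0, 0.6], [0, 0, 0, 0, 0, 0, 0.4], [0, 0, 0, 0, 0, 0, 0.4], [0, 0, 0, 0, 0, 0, 0.4], [0, 0, 0, 0, 0, 0, 0.4], [0, 0, 0, 0, 0, 0, 0.4]],
], squeeze=20)

```text
clock: 5.9
position: [0.4668, 0.1422, 0.0717]
ee_rot: [0.039, 0.999, -0.0, 0.001]
ft_force: [-0.7, -1.8, 8.3]
grip_width: 0.516
grasp_force: 23.1
```

```bash
python3 -c "
from h import *
go([.4645,.142,.070])"
```

```text
t5.90 p [0.4668 0.1422 0.0717] yaw 3.0629 z [ 0.003 -0.    -1.   ] F [-0.7 -1.8  8.3] Mz 0.004 w 0.516 gf 23.1 q [ 0.41  0.35 -0.9   1.97  0.33  0.97  0.84]
tool shift units [ 0.0113 -0.0019  0.0086]
```

Call:
send_rows([
  [[0, 0, 0.066, 0, 0, 0, 0.4], [0, 0, 0.066, 0, 0, 0, 0.4], [0, 0, 0.066, 0, 0, 0, 0.4], [0, 0, 0.066, 0, 0, 0, 0.4], [0, 0, 0.066, 0, 0, 0, 0.4], [0, 0, 0.066, 0, 0, 0, 0.4], [0, 0, 0.066, 0, 0, 0, 0.4], [0, 0, 0.066, 0, 0, 0, 0.4], [0, 0, 0.066, 0, 0, 0, 0.4], [0, 0, 0.066, 0, 0, 0, 0.4], [0, 0, 0.066, 0, 0, 0, 0.4], [0, 0, 0.066, 0, 0, 0, 0.4], [0, 0, 0.066, 0, 0, 0, 0.4], [0, 0, 0.066, 0, 0, 0, 0.4], [0, 0, 0.066, 0, 0, 0, 0.4], [0, 0, 0.066, 0, 0, 0, 0.4], [0, 0, 0.066, 0, 0, 0, 0.4], [0, 0, 0.066, 0, 0, 0, 0.4], [0, 0, 0.066, 0, 0, 0, 0.4], [0, 0, 0.066, 0, 0, 0, 0.4]],
])

```text
clock: 7.57
position: [0.467, 0.1427, 0.0717]
ee_rot: [0.858, 0.514, 0.002, 0.0]
ft_force: [1.6, 0.1, 2.9]
grip_width: 0.514
grasp_force: 20.9
```

Call:
send_rows([
  [[0, 0, 0, 0, 0, 0, 0.4], [0, 0, 0, 0, 0, 0, 0.4], [0, 0, 0, 0, 0, 0, 0.4]],
])

```text
clock: 7.82
position: [0.4668, 0.1427, 0.0716]
ee_rot: [0.856, 0.517, 0.001, 0.0]
ft_force: [1.1, 0.4, 7.4]
grip_width: 0.517
grasp_force: 21.1
```

```bash
python3 -c "
from h import *
go([.4645,.142,.070])
im=optics.camera('wrist')[:,:,::-1]
cv2.imwrite('pics/w2.png',im)"
```

```text
t7.82 p [0.4668 0.1427 0.0716] yaw 1.0877 z [ 0.003  0.001 -1.   ] F [1.1 0.4 7.4] Mz 0.017 w 0.517 gf 21.1 q [ 0.13  0.27 -0.58  1.98  0.18  0.94 -1.02]
tool shift units [-0.0083 -0.0084  0.0078]
```

View pics/w2.png

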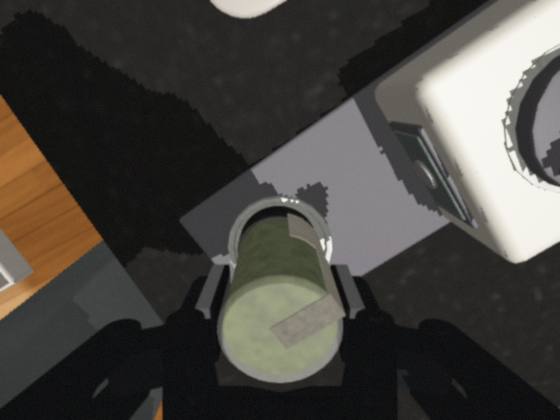

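The jar is gripped. The strip runs from (279,337) to (337,305), pointing at the window at (430,175).

Run:
```python
from h import *
T=tool(get_obs());im=cv2.imread('pics/w2.png')
h=cv2.cvtColor(im,cv2.COLOR_BGR2HSV);print(h[320,305],h[345,250])
c=h[285:355,262:350];m=((c[:,:,0]<28)&(c[:,:,2]>110)).astype(np.uint8)*255
m=cv2.morphologyEx(m,cv2.MORPH_OPEN,np.ones((3,3)))
q=max(cv2.findContours(m,0,1)[0],key=cv2.contourArea)+np.array([262,285])
print(cv2.contourArea(q),cv2.minAreaRect(q))
A=plane('wrist',q[:,0].astype(float),.0955,T)[:,:2];r=cv2.minAreaRect((A*1000).astype(np.float32));print(r)
def ang(a,b,z):
    p=plane('wrist',[a,b],z,T);d=p[1]-p[0];return np.arctan2(d[1],d[0])
print('hand edges',ang((270,327),(332,293),.0955),ang((287,349),(344,315),.0955))
print('plate',ang((180,217),(355,98),.006))
```

```text
[ 21  36 136] [ 35  49 157]
1737.0 ((307.5461730957031, 321.3307800292969), (28.155881881713867, 71.3199691772461), 60.2551155090332)
((477.7366027832031, 145.36752319335938), (23.885644912719727, 10.442550659179688), 5.805717468261719)
hand edges 0.08348730212688696 0.13752877275810083
plate 0.1100025586445865
```

Call:
send_rows([
  [[0, 0, 0, 0, 0, 0, 0.53], [0, 0, 0, 0, 0, 0, 0.55], [0, 0, 0, 0, 0, 0, 0.6], [0, 0, 0, 0, 0, 0, 0.7], [0, 0, 0, 0, 0, 0, 0.85], [0, 0, 0, 0, 0, 0, 1], [0, 0, 0, 0, 0, 0, 1], [0, 0, 0, 0, 0, -0.05, 1], [0, 0, 0, 0, 0, -0.1, 1], [0, 0, 0, 0, 0, -0.13, 1], [0, 0, 0, 0, 0, -0.13, 1], [0, 0, 0, 0, 0, -0.13, 1], [0, 0, 0, 0, 0, -0.13, 1], [0, 0, 0, 0, 0, -0.13, 1], [0, 0, 0, 0, 0, -0.13, 1], [0, 0, 0, 0, 0, 0, 1]],
])

```text
clock: 9.2
position: [0.4674, 0.1431, 0.2621]
ee_rot: [0.857, 0.516, 0.004, 0.001]
ft_force: [0.1, 0.5, -0.3]
grip_width: 0.999
grasp_force: 0.0
```

Run:
```python
from h import *
o,M=st();T=tool(o);im=optics.camera('wrist')[:,:,::-1]
cv2.imwrite('pics/w3.png',im)
K=optics.get_calibration('wrist')['intrinsics'];print(np.round(T,3)[:3,3])
```

```text
t9.20 p [0.4674 0.1431 0.2621] yaw 1.0843 z [ 0.008  0.001 -1.   ] F [ 0.1  0.5 -0.3] Mz -0.015 w 0.999 gf 0.0 q [ 0.19  0.05 -0.6   1.77  0.03  1.32 -0.9 ]
[0.467 0.143 0.262]
```

View pics/w3.png

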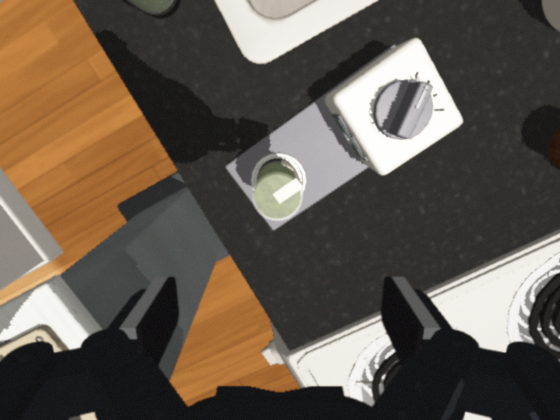

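The jar is standing in its dish with the strip at (288,190) pointing at the window. The dial disc is at (404,110) and its bar runs from (402,135) to (420,82).

Run:
```python
from h import *
T=tool(get_obs());im=cv2.imread('pics/w3.png');h=cv2.cvtColor(im,cv2.COLOR_BGR2HSV)
def rect(x0,y0,x1,y1,sel,z):
    m=cv2.morphologyEx(sel(h[y0:y1,x0:x1]).astype(np.uint8)*255,cv2.MORPH_CLOSE,np.ones((3,3)))
    q=max(cv2.findContours(m,0,1)[0],key=cv2.contourArea)+np.array([x0,y0])
    A=plane('wrist',q[:,0].astype(float),z,T)[:,:2];return cv2.contourArea(q),cv2.minAreaRect((A*1000).astype(np.float32))
print('strip',rect(270,172,305,208,lambda c:(c[:,:,1]<22)&(c[:,:,2]>215),.0955))
print('housing',rect(330,35,465,180,lambda c:c[:,:,2]>200,.07))
print('disc',plane('wrist',[(404,110)],.0815,T))
cr=cv2.resize(im[65:155,360:450],None,fx=6.6,fy=6.6,interpolation=cv2.INTER_CUBIC);cv2.imwrite('pics/w3c.png',cr)
p=plane('wrist',[(228,167),(330,97),(272,229),(375,168)],.006,T)
print([np.arctan2(*(p[i+1]-p[i])[[1,0]]) for i in(0,2)])
```

```text
strip (416.5, ((479.034423828125, 147.42779541015625), (30.518810272216797, 24.531246185302734), 45.99638748168945))
housing (9574.5, ((591.0030517578125, 158.4633331298828), (83.70673370361328, 83.8953857421875), 7.294999122619629))
disc [[0.59142017 0.15820195 0.0815    ]]
[np.float64(0.10466138624721877), np.float64(0.07189312303544881)]
```

View pics/w3c.png

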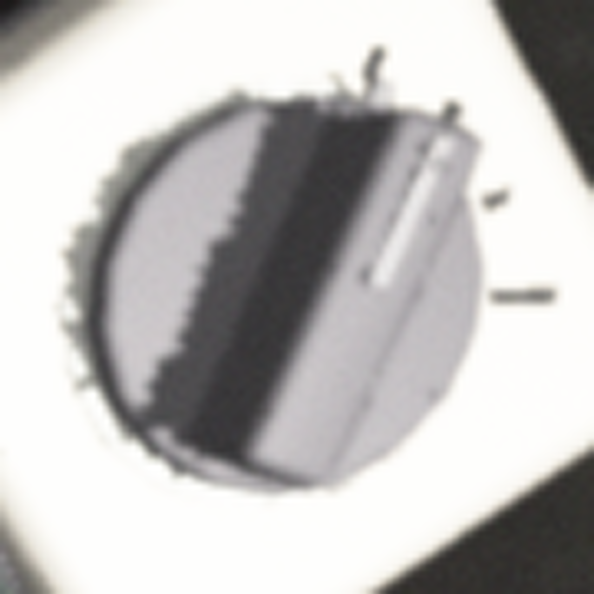

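The pointer bar's top face runs from (434,140) at the pointer end to (285,470) at the tail in the crop. The longest mark, the third notch, is at (522,296).

Run:
```python
from h import *
T=tool(get_obs());im=cv2.imread('pics/w3.png')
f=lambda P:(np.array(P)+.5)/6.6-.5+[360,65]
p=plane('wrist',f([(434,140),(285,470)]),.1055,T);d=p[0]-p[1];print(p,p.mean(0),np.linalg.norm(d),np.arctan2(d[1],d[0]))
for y,x in ((390,130),(478,150)):pass
e=plane('wrist',f([(390,130),(245,455),(478,150),(325,485)]),.1055,T)
for i in(0,2):
  d=e[i]-e[i+1];print('edge',np.arctan2(d[1],d[0]))
c=im[165:215,262:310].astype(int);
for t in (225,240,250):
    m=(c.min(2)>t).astype(np.uint8);n,l,s,k=cv2.connectedComponentsWithStats(m)
    i=l[190-165,288-262]; 
    if i==0: continue
    ys,xs=np.where(l==i);A=plane('wrist',np.c_[xs+262,ys+165],.0955,T)[:,:2]*1000
    print(t,s[i],cv2.minAreaRect(A.astype(np.float32)))
```

```text
[[0.60522951 0.17120809 0.1055    ]
 [0.57610154 0.14480943 0.1055    ]] [0.59066553 0.15800876 0.1055    ] 0.03931066157045089 0.7362846140204977
edge 0.7362490373772582
edge 0.7364748155589866
225 [ 12   0  32  38 448] ((481.1819152832031, 147.1696319580078), (35.91473388671875, 19.482208251953125), 28.51290512084961)
240 [ 12   0  32  37 360] ((481.36297607421875, 147.71646118164062), (35.21813201904297, 18.222835540771484), 29.44898223876953)
```

Call:
send_rows([
  [[0, 0, -0.081, 0, 0, 0, 1], [0, 0, -0.081, 0, 0, 0, 1], [0, 0, -0.081, 0, 0, 0, 1], [0, 0, -0.081, 0, 0, 0, 1], [0, 0, -0.081, 0, 0, 0, 1], [0, 0, -0.081, 0, 0, 0, 1], [0, 0, -0.081, 0, 0, 0, 1], [0, 0, -0.081, 0, 0, 0, 1], [0, 0, -0.081, 0, 0, 0, 1], [0, 0, -0.081, 0, 0, 0, 1], [0, 0, -0.081, 0, 0, 0, 1], [0, 0, -0.081, 0, 0, 0, 1], [0, 0, -0.081, 0, 0, 0, 1], [0, 0, -0.081, 0, 0, 0, 1], [0, 0, -0.081, 0, 0, 0, 1], [0, 0, -0.081, 0, 0, 0, 1], [0, 0, -0.081, 0, 0, 0, 1], [0, 0, -0.081, 0, 0, 0, 1], [0, 0, -0.081, 0, 0, 0, 1], [0, 0, -0.081, 0, 0, 0, 1]],
])

```text
clock: 10.92
position: [0.4651, 0.1421, 0.2557]
ee_rot: [-0.188, 0.982, -0.0, -0.001]
ft_force: [-0.3, -0.1, -1.6]
grip_width: 1.0
grasp_force: 0.0
```

Call:
send_rows([
  [[0, 0, -0.08, 0, 0, 0, 1], [0, 0, -0.08, 0, 0, 0, 1], [0, 0, -0.08, 0, 0, 0, 1], [0, 0, 0, 0, 0, 0, 1]],
])

```text
clock: 11.25
position: [0.4652, 0.1421, 0.2558]
ee_rot: [-0.361, 0.933, 0.0, -0.001]
ft_force: [0.1, 0.4, 0.3]
grip_width: 0.998
grasp_force: 0.0
```

```bash
python3 -c "
from h import *
go([.592,.1577,.220])"
```

```text
t11.25 p [0.4652 0.1421 0.2558] yaw -2.4032 z [-0.001 -0.    -1.   ] F [0.1 0.4 0.3] Mz 0.029 w 0.998 gf 0.0 q [ 0.28  0.07 -0.69  1.77  0.04  1.32  1.89]
tool shift units [-0.5216 -0.3689  0.1782]
```

Call:
send_rows([
  [[0, 0, 0, -0.1, -0.07, 0, 1], [0, 0, 0, -0.1, -0.07, 0, 1], [0, 0, 0, -0.1, -0.07, 0, 1], [0, 0, 0, -0.1, -0.07, 0.03, 1], [0, 0, 0, -0.1, -0.07, 0.05, 1], [0, 0, 0, -0.02, -0.02, 0.05, 1], [0, 0, 0, 0, 0, 0.05, 1], [0, 0, 0, 0, 0, 0, 1], [0, 0, 0, 0, 0, 0, 1]],
])

```text
clock: 12.0
position: [0.5912, 0.1567, 0.2198]
ee_rot: [-0.358, 0.934, 0.0, -0.001]
ft_force: [-0.3, 1.0, 0.5]
grip_width: 0.998
grasp_force: 0.0
```

Run:
```python
from h import *
go([.592,.1577,.1025])
im=optics.camera('wrist')[:,:,::-1]
cv2.imwrite('pics/w4.png',im)
```

```text
t12.00 p [0.5912 0.1567 0.2198] yaw -2.4101 z [-0.002 -0.001 -1.   ] F [-0.3  1.   0.5] Mz -0.040 w 0.998 gf 0.0 q [ 0.18  0.39 -0.66  1.51  0.24  1.32  1.8 ]
tool shift units [-0.0071  0.0009  0.5867]
```

View pics/w4.png

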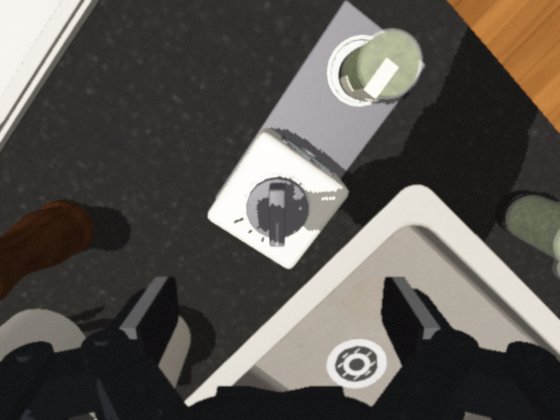

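The bar is at (277,215), aligned with the tool x axis and centred between the jaws, so I'll descend and close.

Call:
send_rows([
  [[0, 0, 0, -0.007, 0, 0.1, 1], [0, 0, 0, 0, 0, 0.1, 1], [0, 0, 0, 0, 0, 0.1, 1], [0, 0, 0, 0, 0, 0.1, 1], [0, 0, 0, 0, 0, 0.1, 1], [0, 0, 0, 0, 0, 0.05, 1], [0, 0, 0, 0, 0, 0.035, 1], [0, 0, 0, 0, 0, 0, 1], [0, 0, 0, 0, 0, 0, 0.5], [0, 0, 0, 0, 0, 0, 0.5], [0, 0, 0, 0, 0, 0, 0.5], [0, 0, 0, 0, 0, 0, 0.3], [0, 0, 0, 0, 0, 0, 0.3], [0, 0, 0, 0, 0, 0, 0.2], [0, 0, 0, 0, 0, 0, 0.1], [0, 0, 0, 0, 0, 0, 0], [0, 0, 0, 0, 0, 0, 0], [0, 0, 0, 0, 0, 0, 0]],
], squeeze=35)

```text
clock: 13.55
position: [0.5942, 0.157, 0.1037]
ee_rot: [-0.358, 0.934, -0.0, 0.0]
ft_force: [2.9, -4.0, 2.8]
grip_width: 0.13
grasp_force: 38.5
```

```bash
python3 -c "
from h import *
st()"
```

```text
t13.55 p [0.5942 0.157  0.1037] yaw -2.4101 z [ 0.001 -0.001 -1.   ] F [ 2.9 -4.   2.8] Mz -0.035 w 0.130 gf 38.5 q [ 0.15  0.5  -0.62  1.63  0.32  1.12  1.75]
```

Call:
send_rows([
  [[0, 0, 0.04, 0, 0, 0, 0], [0, 0, 0.04, 0, 0, 0, 0], [0, 0, 0.04, 0, 0, 0, 0], [0, 0, 0.04, 0, 0, 0, 0], [0, 0, 0.04, 0, 0, 0, 0], [0, 0, 0.04, 0, 0, 0, 0], [0, 0, 0.04, 0, 0, 0, 0], [0, 0, 0.04, 0, 0, 0, 0], [0, 0, 0.04, 0, 0, 0, 0], [0, 0, 0.04, 0, 0, 0, 0], [0, 0, 0.04, 0, 0, 0, 0], [0, 0, 0.04, 0, 0, 0, 0], [0, 0, 0.04, 0, 0, 0, 0], [0, 0, 0.04, 0, 0, 0, 0], [0, 0, 0.04, 0, 0, 0, 0], [0, 0, 0.04, 0, 0, 0, 0], [0, 0, 0.04, 0, 0, 0, 0], [0, 0, 0.04, 0, 0, 0, 0], [0, 0, 0, 0, 0, 0, 0], [0, 0, 0, 0, 0, 0, 0]],
])

```text
clock: 15.22
position: [0.5942, 0.1577, 0.1037]
ee_rot: [0.172, 0.985, 0.0, 0.001]
ft_force: [5.1, -1.6, 3.0]
grip_width: 0.127
grasp_force: 38.4
```

```bash
python3 -c "
from h import *
st()"
```

```text
t15.22 p [0.5942 0.1577 0.1037] yaw 2.7959 z [ 0.002  0.    -1.   ] F [ 5.1 -1.6  3. ] Mz 0.125 w 0.127 gf 38.4 q [ 0.    0.46 -0.43  1.63  0.21  1.09  0.74]
```

Call:
send_rows([
  [[0, 0, 0.042, 0, 0, 0, 0], [0, 0, 0.043, 0, 0, 0, 0], [0, 0, 0, 0, 0, 0, 0], [0, 0, 0, 0, 0, 0, 0], [0, 0, 0, 0, 0, 0, 0], [0, 0, 0, 0, 0, 0, 0]],
])

```text
clock: 15.72
position: [0.5942, 0.1578, 0.1037]
ee_rot: [0.234, 0.972, 0.0, 0.001]
ft_force: [4.7, -1.3, 3.6]
grip_width: 0.129
grasp_force: 38.4
```

```bash
python3 -c "
from h import *
st()
a=optics.camera('wrist')[:,:,::-1][:,80:480]
b=cv2.resize(optics.camera('scene')[190:280,250:360,::-1],(400,327),interpolation=cv2.INTER_CUBIC)
c=np.zeros((420,800,3),np.uint8);c[:,:400]=a;c[:327,400:]=b
cv2.imwrite('pics/w5.png',c)"
```

```text
t15.72 p [0.5942 0.1578 0.1037] yaw 2.6695 z [ 0.002  0.    -1.   ] F [ 4.7 -1.3  3.6] Mz 0.189 w 0.129 gf 38.4 q [-0.01  0.46 -0.41  1.64  0.2   1.09  0.62]
```

View pics/w5.png

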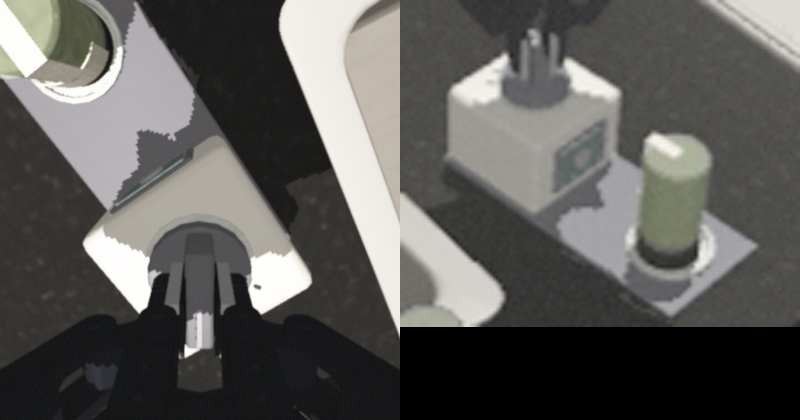

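The dial has turned 1.20 rad, with the bar aligned in the jaws, and the jar's label faces the window. I'll check the label angle in the clean pre-grasp picture.

Run:
```python
from h import *
T=np.eye(4);T[:3,:3]=(R.from_euler('z',-2.4101)*R.from_euler('x',np.pi)).as_matrix();T[:3,3]=[.5912,.1567,.2198]
im=cv2.imread('pics/w4.png');c=im[52:104,355:405].astype(int)
for t in(215,230,240):
    m=(c.min(2)>t).astype(np.uint8);n,l,s,k=cv2.connectedComponentsWithStats(m);i=l[77-52,381-355]
    ys,xs=np.where(l==i);A=plane('wrist',np.c_[xs+355,ys+52],.0955,T)[:,:2]*1000;r=cv2.minAreaRect(A.astype(np.float32))
    print(t,s[i],r)
def ang(a,b,z):
    p=plane('wrist',[a,b],z,T);d=p[1]-p[0];return np.arctan2(d[1],d[0])
print('plate edge',ang((346,2),(268,128),.006))
```

```text
215 [ 10   7  33  39 586] ((476.6561279296875, 144.33677673339844), (24.0808048248291, 10.20227336883545), 7.491422653198242)
230 [ 10   7  33  39 544] ((476.65850830078125, 144.39608764648438), (23.537553787231445, 9.641426086425781), 7.231126308441162)
240 [ 10   8  32  37 493] ((476.74359130859375, 144.41387939453125), (23.15983009338379, 8.964534759521484), 6.725850582122803)
plate edge 0.16100921704175447
```

The strip measures 24 x 10 mm at 7.2° (0.126 rad), which matches the reader's yaw of about 0.12. The dial is at 1.20, so I'm handing in.

```bash
python3 -c "
from workcell import job
print(job.hand_in())"
```

```text
the job is handed in; nothing more can be done
None
```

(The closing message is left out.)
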